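Put the tube saddle away in the kit drawer

TASK

Pull the V-notched tube saddle up off the leaning tooling rail, against its sprung catch, and stand it upright on the black rubber mat in the open kit drawer, without dropping it. Let go of it, then push the drawer fully home until its catch holds it shut, with the saddle still standing on the mat. Leave the other two carriers seated on the rail and do not disturb anything else on the bench.

Things in the scene. Friction and masses are not known exactly. Their poses are not given: they have to be found in the camera images.
- rail: fixed stand with a base plate 170 x 390 x 10 mm; origin on the bench, its x points away from the robot's side, y along the rail. Three steel carriers straddle its leaning bar at y = -105, 0 and +105 mm (which is where varies). At each station a sprung roller on the -x side hooks over a ridge on the carrier's foot; 15 to 20 N along the lean pulls a carrier off
- bar_top (a point): middle of the upper face of the rail's steel bar, 85 mm above the bench: bar 330 mm long (along the stand's y), 20 mm thick, 40 mm tall, its upright leaning 25 degrees (a carrier sits up to 3 degrees looser) from vertical towards the stand's -x (to the robot)
- lamp_bar (a point): middle of the lower -x edge of the lamp bar fixed above the rail, 192 mm above the bench: bar 30 mm (x) x 386 mm (y) x 24 mm, on end posts 18 x 16 mm at y = +-185 mm, x 14 to 32 mm. It is in the way of an upright gripper, so come in leaning like the carriers
- saddle: the V-notched tube saddle, plain steel, 40 (x) x 50 (y) x 95 mm (z), about 0.4 kg: two feet straddle the bar by 32 mm, a solid block above them to 54 mm, then two horns (flat outer faces at y = +-25 mm) to 95 mm with a V notch between, seen along x. Origin at the centre of the underside of its feet, z = its own upward axis, along which it lifts off; free after 35 mm of travel
- saddle_grip (a point): point between the saddle's flat y faces (50 mm apart) where to grip, 66 mm above its feet along its own z, on its axis
- stop: another steel carrier on the rail, same foot, plain square block head 40 x 50 mm, 88 mm tall, origin as for the saddle: leave it seated
- nest: another steel carrier on the rail, same foot, head is a round stepped post 38 mm wide, 92 mm tall, origin as for the saddle: leave it seated
- cabinet_mouth (a point): middle of the upper front edge of the fixed blue sheet-steel cabinet (270 mm wide, 140 mm tall, 260 mm deep), 140 mm above the bench; its x points into the cabinet, the way the drawer closes, y along the edge. The opening's upper edge is at 134 mm height
- drawer (a joint): how far the drawer is out, in m: 0 = fully home (held by a sprung catch over the last 15 mm, about 10 N to pass), up to 0.19; it slides along the cabinet's x, closing towards +x
- drawer_front (a point): middle of the pull ledge on the drawer's front face, on its outer (-x) face: the ledge is 200 mm wide, 10 mm tall, at 122 mm above the bench and sticks out 12 mm from the front panel (264 mm wide, 5 to 127 mm high). Push here towards the cabinet
- pad: black rubber mat 165 (x) x 98 (y) x 6 mm in one of the drawer's two side-by-side compartments (which one varies). Origin at the centre of its underside, 18 mm above the bench, x away from the drawer front. Compartments are 208 x 111 mm inside, walls 39 mm above the drawer floor. Only about the front 135 mm of the mat is out of the cabinet when the drawer is open
- flange: steel pipe flange, 88 mm disc with a hub, 55 mm tall, standing in the drawer's other compartment, origin under its centre: leave it there
- jar: jar 68 mm wide, 100 mm tall, standing on the robot's side of the rail, origin under its centre: leave alone
- pipe: upright steel pipe offcut 60 mm wide, 120 mm tall, beside the drawer, origin under its centre: leave alone
- hammer: hammer lying on the bench, about 280 mm long: leave alone
- angle: steel angle offcut 45 x 100 x 45 mm lying on the robot's side of the rail: leave alone
Mind the look-alikes: they are no part of the job. What is shaped like the saddle but blue or orange is not meant.

How it is judged:
By the outcome, as a careful person would: the job done as asked, in the order asked, and still so for the second after the job is handed in, with the robot touching nothing.
It also fails if it takes over 64 s, if anything falls off the work surface, if the arm or the gripper's body presses on something with over 40 N, if the wrist force passes 120 N, or if a joint passes its speed limit or range.

ROBOT

A 6-joint arm with a two-finger parallel gripper is mounted at the origin on the work surface. World frame = base frame: x ahead of the robot, y to its left, z up, the work surface at z = 0. Lengths are in mm, angles in rad, forces in N, time in s.
With the tool pointing down it reaches from about 250 to 850 mm from the base axis. Payload 12.5 kg.
Tool frame: the origin (TCP) lies midway between the tips of the shut fingers; the grasp point (between the pads) lies 19 mm behind it; z points along the fingers, y is the line along which they close (so a half turn about z gives the same grasp; the last joint's range is limited). The gripper opens to 93 mm and grips with 3 to 60 N. Pads are 15 mm wide; open, the fingers measure 128 mm over their backs; the gripper's body (75 mm by 188 mm) begins 65 mm behind the grasp point.
Start: joints at [-1.335, 0.351, 1.652, -0, 1.139, -0.085], TCP at [173.448, -521.92, 218.633] pointing down, gripper open.
Joint ranges: [-2.75, 2.75], [-0.79, 2.1], [0.01, 2.65], [-1.57, 4.71], [0.07, 3.14], [-2.87, 2.87]. Speed limits (rad/s): [2.22, 2.22, 2.79, 3.14, 3.14, 3.14].

INTERFACE

Orientations are given as a unit quaternion [w, x, y, z].
In Python, from cell import ctrl, read_camera, sign_off gives the robot as it stands.
- The arm moves only by the shell command python3 -m jog 'ROWS' [FORCE]. ROWS is JSON, a list of rows, each an object with "rotation": the turn, a rotation vector about the tool's x, y, z scaled (see below), a list of three; "slide": the shift along the tool's x, y, z scaled (see below), a list of three; "jaw": the closure, from 0 (fully open) to 1 (shut). A call has 1 to 20 rows; each row shifts and turns the commanded pose from where the row before left it, along the tool's axes as they then stand; what a row does not reach is not made up. The controller multiplies each number of a shift by 0.05 m and each number of a turn by 120 degrees. A row lasts 1/8 s, in which the tool goes at most 62.5 mm and 10.7 degrees, less where a joint would pass 70% of its speed; a pose out of reach is approached as far as the arm can. A call with a number of a shift or a turn outside -1 to 1 is refused whole. A call with a gripper value outside its range is refused whole. The fingers move at their own pace and stop on an object; FORCE is the grip in N (left out, the last holds). Time passes only in rows, so rows that do not move let the fingers close. It gives the time, the measured TCP pose, the force, the opening and the grip force at its end, in the units of the state.
- ctrl.get_state(): the state, without advancing time (a new reading comes with each control period).
- read_camera(name): name is "side" or "top" or "wrist"; returns a dict with "frame" (420x560x3 uint8, blue, green, red), "range_z" (420x560 float32, mm along the optical axis (not along the pixel's ray), 0 where there is no reading), "fx", "fy", "cx", "cy" (pixels), "R" (3x3) and "t" (3): a world point X has camera coordinates R X + t. Camera axes: x right, y down, z forward; pixel columns grow to the right and rows downward; lengths in mm; the calibration is good to about 2 mm. A picture is of the moment at which its call begins.
- sign_off(): hands the job in; it is judged then, once.
The state is a dict: "clock": time; "qpos": joint angles; "dq": joint speeds; "joint_torque": joint torques, N m; "tcp_pos": TCP position; "eef_rot": TCP orientation; "force": force on the tool from outside, world axes, zero at the start; "ft_torque": the same for the moment, N m; "gripper_width": opening from 0.0 (shut) to 1.0 (fully open); "finger_force": force on a finger pad.
Only numpy, scipy, OpenCV 4.12 (cv2) and the standard library are available. Lean on these libraries where they do the work, as an engineer would, in place of code of your own. Each camera call takes 0.05 s, during which the arm holds its last target. There are 200 camera calls.

## Working session

There is one attempt and no reset: what is moved stays moved. The work goes in short steps, Python scripts to look and compute and a shell command to move; the robot and the scene stay as the last step left them, time stands still between calls to the robot, and variables do not carry over. Pictures are saved under pics/ and viewed, at most 10 in all, crops included, and the job is handed in when it is done.

```bash
ls; mkdir -p pics
python3 - <<'E'
from cell import ctrl, read_camera
import cv2, numpy as np
print(ctrl.get_state())
for n in ("top","side"):
    c=read_camera(n); cv2.imwrite(f"pics/{n}0.png",c["frame"]); np.savez(f"{n}0.npz",**c)
    print(n,c["fx"],c["cx"],c["cy"],c["R"].round(3).tolist(),c["t"])
E
```

```text
pics
{'clock': 0.0, 'qpos': array([-1.33458714e+00,  3.51216745e-01,  1.65242350e+00, -3.16612064e-05,
        1.13910271e+00, -8.46192256e-02]), 'dq': array([-0.0022763 ,  0.00013288,  0.00060399,  0.00043069,  0.00080877,
       -0.00173239]), 'joint_torque': array([-1.06805726e-04, -4.97329259e+01, -2.85258472e+01,  7.00368430e-02,
        2.58335739e-02, -1.26438158e-04]), 'tcp_pos': array([ 173.36947051, -521.59639145,  218.11232908]), 'eef_rot': array([-5.72415459e-04,  9.87159986e-01,  1.59733627e-01, -5.78853476e-05]), 'force': array([-0.09263768, -0.63487223, -0.05478106]), 'ft_torque': array([-0.08490514, -0.02042014, -0.01164046]), 'finger_force': 0.0, 'gripper_width': 1.0024786591267976}
top 414.8747617951737 276.494752600239 217.20644256422037 [[0.027, -1.0, -0.007], [-0.992, -0.026, -0.127], [0.127, 0.011, -0.992]] [  14.03990346  557.48068212 1416.88810879]
side 399.889789649812 276.8830007946019 203.99413625003038 [[-0.63, -0.777, 0.001], [-0.507, 0.41, -0.758], [0.588, -0.477, -0.653]] [ 366.49902269  339.87668877 1051.76034217]
```

View pics/top0.png

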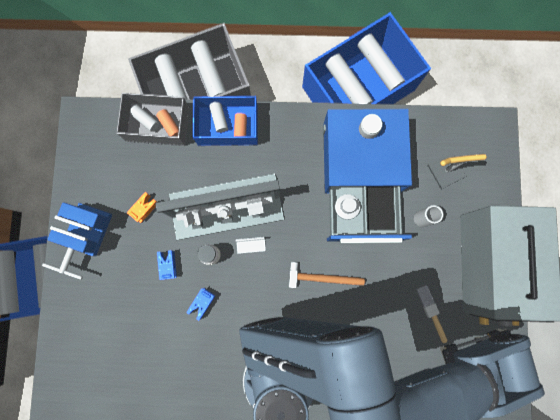

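View pics/side0.png

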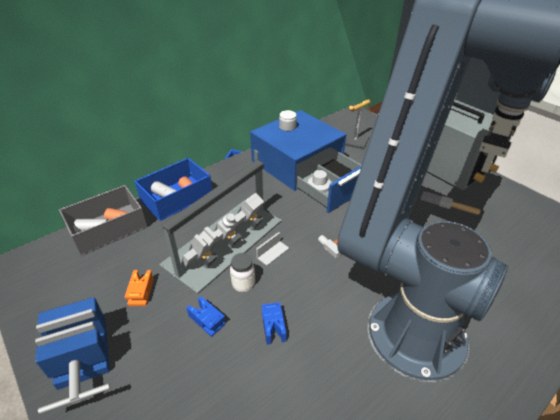

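The top view shows the rail at (228,208), its three carriers at about (190,217), (226,211) and (260,205), and the jar at (208,254). The angle is at (250,245), the open drawer at (370,212) with the mat on the right (382,210) and the flange on the left (348,205), and the pipe at (431,214). The side view shows the carriers at (205,245), (232,230) and (253,208).

```bash
cat > h.py <<'E'
import numpy as np, cv2
from scipy.spatial.transform import Rotation as Ro
def cloud(c):
    z=c["range_z"].astype(float); v,u=np.mgrid[:z.shape[0],:z.shape[1]]
    P=np.stack([(u-c["cx"])/c["fx"]*z,(v-c["cy"])/c["fy"]*z,z],-1)
    W=(P-c["t"])@c["R"]; W[z<=0]=np.nan; return W
def proj(c,X):
    p=c["R"]@np.asarray(X,float)+c["t"]; return [c["fx"]*p[0]/p[2]+c["cx"],c["fy"]*p[1]/p[2]+c["cy"]]
E
python3 - <<'E'
from h import *
t=dict(np.load("top0.npz"));s=dict(np.load("side0.npz"))
a=cv2.resize(t["frame"][165:245,155:290],None,fx=5.9,fy=5.9,interpolation=3)[:, :796]
b=cv2.resize(s["frame"][160:295,150:290],None,fx=4.2,fy=4.2,interpolation=3)
cv2.imwrite("pics/ctop.png",a);cv2.imwrite("pics/cside.png",b)
print(a.shape,b.shape)
W=cloud(t);S=cloud(s)
def q(W,l):
    for u,v in l: print((u,v),np.round(np.nanmedian(W[v-1:v+2,u-1:u+2].reshape(-1,3),0),1))
print("top");q(W,[(190,217),(226,211),(260,205),(172,227),(225,187),(326,112),(409,112),(328,180),(410,180),(370,184),(338,240),(405,237),(382,210),(375,190),(348,205),(432,214),(208,252),(250,245),(370,239)])
print("side");q(S,[(205,245),(232,230),(253,208),(242,265),(320,175),(290,160)])
E
```

```text
(472, 796, 3) (567, 588, 3)
top
(190, 217) [539.7 314.3 117.7]
(226, 211) [559.8 193.  136. ]
(260, 205) [582.8  82.8 137.3]
(172, 227) [ 5.163e+02  4.031e+02 -3.000e-01]
(225, 187) [664.6 217.7  10.8]
(326, 112) [ 955.3 -139.4    1.6]
(409, 112) [ 9.667e+02 -4.495e+02 -6.000e-01]
(328, 180) [ 675.3 -139.8  121.7]
(410, 180) [ 677.8 -405.2  140.1]
(370, 184) [ 661.1 -275.1  140.7]
(338, 240) [ 480.3 -182.1   68.4]
(405, 237) [ 491.7 -391.6  126.4]
(382, 210) [ 594.2 -342.6   24.3]
(375, 190) [ 664.7 -317.    25.1]
(348, 205) [ 600.5 -214.    71.8]
(432, 214) [ 581.6 -511.4   42.4]
(208, 252) [426.5 253.   98.3]
(250, 245) [458.9 120.4   5.4]
(370, 239) [ 482.  -277.5  126.6]
side
(205, 245) [514.4 316.4 120.9]
(232, 230) [566.7 194.1  63.9]
(253, 208) [554.7 118.1 125.3]
(242, 265) [404.4 266.4 100.1]
(320, 175) [ 594.8 -211.1   74.6]
(290, 160) [ 678.9 -139.6  124.4]
```

View pics/ctop.png

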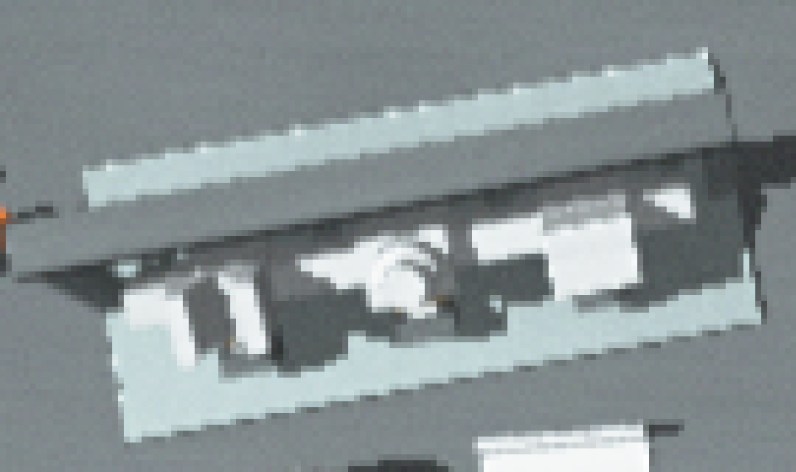

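View pics/cside.png

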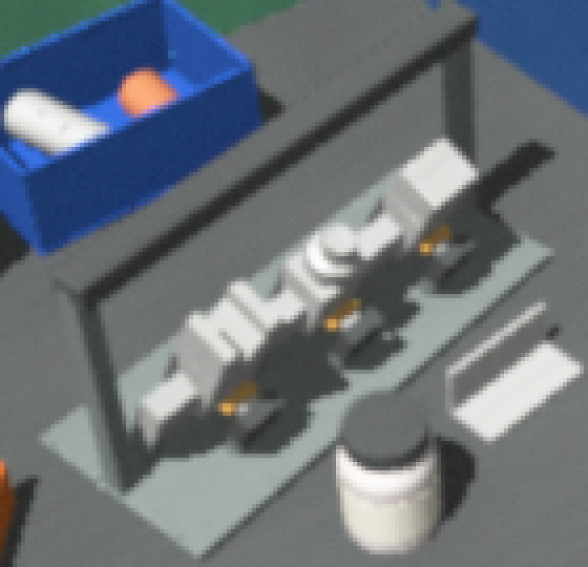

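The crops show the V-notch saddle at the left (+y) station, with horns at about (187,215) and (197,216) in the top image. The round nest post is in the middle and the square stop on the right. Next I'll measure these points.

```bash
cat > m.py <<'E'
from h import *
C={n:dict(np.load(n+"0.npz")) for n in("top","side")}
W={n:cloud(C[n]) for n in C}
def sel(n,lo,hi): 
    w=W[n].reshape(-1,3); return w[((w>lo)&(w<hi)).all(1)]
def rect(P,name):
    r=cv2.minAreaRect(P[:,:2].astype(np.float32)); print(name,len(P),np.round(r[0],1),np.round(r[1],1),round(r[2],2),"z",np.round(np.percentile(P[:,2],[5,50,95]),1)); return r
for n in C:
    print(n)
    rect(sel(n,[440,0,6],[720,420,15]),"base")
    rect(sel(n,[440,-30,205],[720,420,230]),"lamp")
    rect(sel(n,[660,-420,136],[940,-130,144]),"cabtop")
    rect(sel(n,[470,-420,122],[500,-130,131]),"ledge/front")
    rect(sel(n,[490,-400,20],[680,-283,29]),"mat")
    rect(sel(n,[560,-260,66],[650,-160,80]),"flange")
    rect(sel(n,[540,-560,112],[640,-460,128]),"pipe")
    rect(sel(n,[360,200,94],[460,300,106]),"jar")
E
python3 m.py
```

```text
top
base 2195 [579.5 209.5] [279.6 416.7] 0.37 z [ 6.4  9.7 13.8]
lamp 1243 [596.4 212.3] [ 32.6 385.6] 12.24 z [210.4 215.3 219.3]
cabtop 4840 [ 788.1 -271.6] [261.2 271.4] 1.27 z [136.6 139.8 143.2]
ledge/front 491 [ 483.7 -281.6] [ 23.4 261.3] 1.51 z [122.9 126.6 130. ]
mat 1069 [ 596.4 -339.5] [168.5 107.3] 1.32 z [20.4 23.7 27.6]
flange 155 [ 602.3 -217.5] [46.8 45.5] 24.19 z [67.3 72.4 77.2]
pipe 96 [ 568.8 -488.4] [56.7 56.8] 89.39 z [113.5 118.9 123.8]
jar 235 [421.6 259.5] [56.5 57.1] 2.19 z [ 95.5  99.7 104.6]
side
base 2854 [578.1 210.6] [277.3 416.5] 0.77 z [ 7.1 10.6 13.9]
lamp 1163 [597.7 213.5] [ 35.3 384.5] 12.53 z [207.2 216.2 218.9]
cabtop 2069 [ 790.4 -270.9] [261.8 276.9] 1.09 z [138.2 141.1 143.5]
ledge/front 182 [ 484.5 -228.2] [ 25.6 164.4] 2.2 z [123.5 127.8 130.1]
mat 278 [ 632.4 -353. ] [93.9 88.6] 0.47 z [21.8 25.3 28.2]
flange 106 [ 603.3 -215.5] [44.  49.7] 47.16 z [67.8 73.7 77. ]Traceback (most recent call last):
  File "m.py", line 16, in <module>
    rect(sel(n,[540,-560,112],[640,-460,128]),"pipe")
    ~~~~^^^^^^^^^^^^^^^^^^^^^^^^^^^^^^^^^^^^^^^^^^^^
[... 285 characters left out ...]
                                                      ~~~~~~~~~~~~~^^^^^^^^^^^^^^^^^^
    return _quantile_unchecked(
        a, q, axis, out, overwrite_input, method, keepdims, weights)
    return _ureduce(a,
                    func=_quantile_ureduce_func,
    ...<5 lines>...
                    overwrite_input=overwrite_input,
                    method=method)
    r = func(a, **kwargs)
    result = _quantile(arr,
                       quantiles=q,
    ...<2 lines>...
                       out=out,
                       weights=wgt)
    slices_having_nans = np.isnan(arr[-1, ...])
                                  ~~~^^^^^^^^^
IndexError: index -1 is out of bounds for axis 0 with size 0
```

```bash
cat > m2.py <<'E'
from h import *
C={n:dict(np.load(n+"0.npz")) for n in("top","side")}
W={n:cloud(C[n]) for n in C}
yaw=np.radians(12.35); X=np.array([np.cos(yaw),np.sin(yaw),0]);Y=np.array([-X[1],X[0],0]);Z=np.array([0,0,1])
O=np.array([597,213,0]) # lamp centre
L=np.radians(25); U=-np.sin(L)*X+np.cos(L)*Z; N=np.cos(L)*X+np.sin(L)*Z
for n in C:
    P=W[n].reshape(-1,3); P=P[np.isfinite(P).all(1)]-O
    s=np.c_[P@X,P@Y,P@Z]; k=(np.abs(s[:,0]+30)<75)&(np.abs(s[:,1])<185)&(s[:,2]>60)&(s[:,2]<185); P=P[k]
    a,y,u=P@N,P@Y,P@U
    print(n,len(P),"U pct",np.percentile(u,[50,90,99]).round(1))
    for lo in range(-160,170,10):
        j=(y>=lo)&(y<lo+10)
        if j.sum()>3: print(lo,j.sum(),"u95 %.1f"%np.percentile(u[j],95)," N of top15:",np.percentile(a[j][u[j]>np.percentile(u[j],95)-12],[2,50,98]).round(1))
    j=(y>60)&(y<160)&(u>np.percentile(u[(y>70)&(y<140)],97)-25); print("horns y",np.percentile(y[j],[1,5,50,95,99]).round(1),j.sum())
    w=W[n]; f=C[n]["frame"].max(2)
    k=(f<75)&(w[...,0]>490)&(w[...,0]<690)&(w[...,1]>-400)&(w[...,1]<-280)&(w[...,2]>15)&(w[...,2]<32)
    r=cv2.minAreaRect(w[k][:,:2].astype(np.float32)); print("mat",k.sum(),r,np.median(w[k][:,2]), np.median(C[n]["frame"][k],0))
    p=w[k];d=np.radians(1.3);x=p[:,0]*np.cos(d)+p[:,1]*np.sin(d);y=-p[:,0]*np.sin(d)+p[:,1]*np.cos(d);print(np.percentile(x,[1,3,50,97,99]).round(1),np.percentile(y,[1,3,50,97,99]).round(1))
E
python3 m2.py
```

```text
top 1355 U pct [103.1 145.5 152. ]
-160 23 u95 90.0  N of top15: [ 6.9 15.9 26.7]
-150 24 u95 89.5  N of top15: [ 6.8 17.4 26.7]
-140 27 u95 128.3  N of top15: [-1.3 17.6 30.7]
-130 61 u95 144.4  N of top15: [-6.7 13.3 31.2]
-120 64 u95 145.9  N of top15: [-6.  12.5 31.6]
-110 62 u95 145.8  N of top15: [-7.4 13.8 31.8]
-100 63 u95 146.6  N of top15: [-6.1 14.8 31.2]
-90 57 u95 146.0  N of top15: [-7.1 12.8 32.5]
-80 21 u95 88.3  N of top15: [ 6.  17.7 25.9]
-70 25 u95 89.9  N of top15: [ 8.9 18.9 26.7]
-60 23 u95 89.9  N of top15: [ 6.4 15.9 26.8]
-50 24 u95 91.2  N of top15: [ 6.1 17.4 27. ]
-40 23 u95 91.0  N of top15: [ 6.9 15.9 25.5]
-30 45 u95 110.6  N of top15: [-1.3 18.2 35.9]
-20 60 u95 133.9  N of top15: [ 3.9 17.5 28.8]
-10 60 u95 148.2  N of top15: [ 7.  17.9 27.1]
0 62 u95 149.0  N of top15: [ 5.7 16.6 26.9]
10 38 u95 131.7  N of top15: [ 5.2 19.  30.3]
20 28 u95 113.9  N of top15: [-0.9 19.7 36.3]
30 22 u95 90.2  N of top15: [ 6.1 17.7 26.5]
40 25 u95 88.1  N of top15: [ 7.6 16.8 25.9]
50 23 u95 91.6  N of top15: [ 8.3 16.2 25.5]
60 22 u95 89.2  N of top15: [ 8.3 15.9 26
[... 1527 characters left out ...]
of top15: [ 1.4 17.6 37.1]
80 93 u95 151.7  N of top15: [-1.4 18.7 35.3]
90 119 u95 139.6  N of top15: [-2.2 14.4 36. ]
100 52 u95 120.9  N of top15: [-2.   5.4 33. ]
110 58 u95 149.4  N of top15: [-0.7 22.4 35.9]
120 201 u95 150.7  N of top15: [-1.9 16.7 36.3]
130 33 u95 129.9  N of top15: [-1.9 11.7 24.9]
140 29 u95 88.3  N of top15: [ 8.1 16.  26. ]
150 30 u95 88.8  N of top15: [ 8.3 18.9 27.6]
160 33 u95 87.8  N of top15: [ 8.8 17.2 26.8]
horns y [ 79.7  81.4  94.  129.2 130. ] 234
mat 262 ((638.65283203125, -350.6855773925781), (101.49478149414062, 82.13599395751953), 0.8184691667556763) 25.47625969444498 [47. 49. 50.]
[580.3 584.7 631.7 678.9 680.1] [-404.7 -395.2 -361.6 -329.4 -325.8]
```

```bash
cat >> h.py <<'E'
yaw=np.radians(12.35); X=np.array([np.cos(yaw),np.sin(yaw),0]);Y=np.array([-X[1],X[0],0]);Z=np.array([0,0,1.])
L=np.radians(25.); U=-np.sin(L)*X+np.cos(L)*Z; N=np.cos(L)*X+np.sin(L)*Z
O=np.array([597,213,0.]); GRIP=O+104.8*Y+17*N+120*U
Rg=np.c_[N,-Y,-U]
def Rdown(a): return np.array([[np.cos(a),np.sin(a),0],[np.sin(a),-np.cos(a),0],[0,0,-1.]])
def delta(p,R):
    from cell import ctrl
    s=ctrl.get_state(); q=s["eef_rot"]; A=Ro.from_quat([*q[1:],q[0]])
    B=Ro.from_matrix(R); rv=(A.inv()*B).as_rotvec(degrees=True); d=np.asarray(p)-s["tcp_pos"]
    f=lambda v:np.round(v,3).tolist()
    print("t",round(s["clock"],2),"tcp",f(s["tcp_pos"]),"q",f(s["qpos"]),"F",f(s["force"]),"w",round(s["gripper_width"],3),"ff",round(s["finger_force"],1))
    print(" rot/120",f(rv/120),"world d",f(d)," slide cur",f(A.inv().apply(d)/50)," slide after rot",f(B.inv().apply(d)/50))
E
python3 - <<'E'
from h import *
print("grip",GRIP, np.linalg.det(Rg)); delta(GRIP-19*U+180*U,Rg)
E
```

```text
grip [540.09513686 307.82329833 115.94144489] 1.0
t 0.1 tcp [173.37, -521.657, 218.159] q [-1.335, 0.351, 1.652, -0.0, 1.139, -0.085] F [-0.131, -0.576, -0.471] w 0.998 ff 0.0
 rot/120 [-0.011, 0.208, 0.049] world d [300.258, 814.928, 43.698]  slide cur [10.838, -13.575, -0.859]  slide after rot [8.845, -14.637, 3.16]
```

```bash
python3 -m jog '[{"slide":[0,0,-0.8],"rotation":[0,0,0],"jaw":0},{"slide":[0,0,-0.8],"rotation":[0,0,0],"jaw":0},{"slide":[0.6,-0.75,0],"rotation":[0,0,0],"jaw":0},{"slide":[0.6,-0.75,0],"rotation":[0,0,0],"jaw":0},{"slide":[0.6,-0.75,0],"rotation":[0,0,0],"jaw":0},{"slide":[0.6,-0.75,0],"rotation":[0,0,0],"jaw":0},{"slide":[0.6,-0.75,0],"rotation":[0,0,0],"jaw":0},{"slide":[0.6,-0.75,0],"rotation":[0,0,0],"jaw":0},{"slide":[0.6,-0.75,0],"rotation":[0,0,0],"jaw":0},{"slide":[0.6,-0.75,0],"rotation":[0,0,0],"jaw":0},{"slide":[0.6,-0.75,0],"rotation":[0,0,0],"jaw":0},{"slide":[0.6,-0.75,0],"rotation":[0,0,0],"jaw":0},{"slide":[0.6,-0.75,0],"rotation":[0,0,0],"jaw":0},{"slide":[0.6,-0.75,0],"rotation":[0,0,0],"jaw":0}]'; python3 -c "
from h import *
delta(GRIP-19*U+180*U,Rg)"
```

```text
clock: 1.85
tcp_pos: [373.4, 20.3, 298.6]
eef_rot: [0.0, 0.987, 0.16, 0.0]
force: [0.5, -1.0, -0.2]
gripper_width: 1.001
finger_force: 0.0
t 1.85 tcp [373.356, 20.286, 298.628] q [-0.07, -0.072, 1.944, -0.0, 1.27, 1.18] F [0.517, -1.0, -0.171] w 1.001 ff 0.0
 rot/120 [-0.011, 0.208, 0.05] world d [100.272, 272.984, -36.771]  slide cur [3.625, -4.548, 0.735]  slide after rot [2.523, -4.904, 1.988]
```

```bash
python3 -m jog '[{"slide":[0.5,-0.65,0],"rotation":[0,0,0],"jaw":0},{"slide":[0.52,-0.65,0],"rotation":[0,0,0],"jaw":0},{"slide":[0.52,-0.65,0],"rotation":[0,0,0],"jaw":0},{"slide":[0.52,-0.65,0],"rotation":[0,0,0],"jaw":0},{"slide":[0.52,-0.65,0],"rotation":[0,0,0],"jaw":0},{"slide":[0.52,-0.65,0],"rotation":[0,0,0],"jaw":0},{"slide":[0.52,-0.65,0],"rotation":[0,0,0],"jaw":0},{"slide":[0,0,0.2],"rotation":[-0.004,0.07,0.017],"jaw":0},{"slide":[0,0,0.2],"rotation":[-0.004,0.07,0.017],"jaw":0},{"slide":[0,0,0.2],"rotation":[-0.003,0.068,0.016],"jaw":0},{"slide":[0,0,0],"rotation":[0,0,0],"jaw":0}]'
python3 - <<'E'
from h import *
from cell import read_camera
delta(GRIP-19*U+180*U,Rg)
c=read_camera("wrist"); np.savez("w1.npz",**c); cv2.imwrite("pics/w1.png",c["frame"])
print(proj(c,GRIP),proj(c,GRIP+29*U),(c["R"].T@-c["t"]).round(1))
for dy in(-25,25):
  for dn in(-20,20): print(dy,dn,np.round(proj(c,GRIP+29*U+dy*Y+dn*N),1))
E
```

```text
clock: 3.22
tcp_pos: [475.7, 292.2, 268.0]
eef_rot: [-0.023, 0.971, 0.105, 0.214]
force: [0.5, 0.1, -0.0]
gripper_width: 1.001
finger_force: 0.0
t 3.23 tcp [475.703, 292.191, 267.966] q [0.533, 0.139, 1.866, -0.199, 0.732, 2.009] F [0.459, 0.082, -0.029] w 1.001 ff 0.0
 rot/120 [0.0, 0.002, 0.0] world d [-2.075, 1.08, -6.109]  slide cur [-0.084, -0.03, 0.096]  slide after rot [-0.084, -0.03, 0.096]
[np.float64(274.9867114562945), np.float64(194.58394620699588)] [np.float64(274.94202017528806), np.float64(202.70877650623248)] [482.9 294.7 452.8]
-25 -20 [301.3 222.9]
-25 20 [302.3 181.7]
25 -20 [248.7 222.9]
25 20 [247.5 181.7]
```

View pics/w1.png

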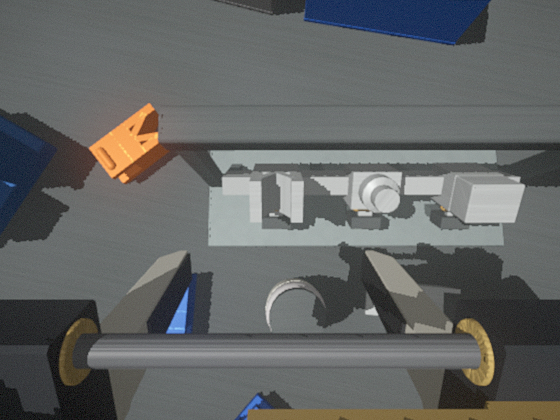

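The wrist view shows the horns at columns 249–303 (predicted 248–302) and rows 171–221 (predicted 182–223), and the saddle is centred between the fingers at column 276. I'll check the row offset with the wrist depth.

Run:
```python
from h import *
c=dict(np.load("w1.npz")); W=cloud(c)-O
def s(a,b,cc,d,t):
    p=W[cc:d,a:b].reshape(-1,3); p=p[np.isfinite(p).all(1)]
    print(t,"N",np.percentile(p@N,[3,50,97]).round(1),"Y",np.percentile(p@Y,[3,50,97]).round(1),"U",np.percentile(p@U,[3,50,97]).round(1),"Z",np.median(p@Z).round(1))
s(224,246,178,192,"bar L");s(310,342,180,192,"bar M")
for v in range(168,230,4): s(252,260,v,v+2,v)
for v in range(168,224,8): s(292,301,v,v+2,("R",v))
s(165,480,112,140,"lamp")
for v in range(174,220,5): s(455,515,v,v+2,("stop",v))
```

```text
bar L N [11.4 18.9 26.3] Y [138.3 150.  161.6] U [82.6 84.  85.4] Z 84.2
bar M N [11.3 17.8 24.1] Y [31.8 48.3 65.2] U [82.7 84.1 85.4] Z 83.6
168 N [20.9 37.9 38.1] Y [122.1 125.9 136. ] U [-0.7 87.1 93.2] Z 95.1
172 N [37.6 37.8 38.2] Y [121.1 125.  128.2] U [107.5 112.2 114.1] Z 117.6
176 N [37.6 37.8 38. ] Y [120.2 123.3 127. ] U [126.7 128.7 132.6] Z 132.7
180 N [37.  37.5 37.8] Y [119.5 122.7 125.9] U [144.5 145.7 147.6] Z 147.9
184 N [33.4 33.9 34.6] Y [119.4 122.7 125.9] U [146.2 147.1 148.2] Z 147.8
188 N [29.5 30.  31. ] Y [119.5 122.8 126. ] U [145.4 147.3 148.4] Z 146.4
192 N [25.6 26.4 26.9] Y [119.6 122.8 126.2] U [146.  147.1 147.8] Z 144.4
196 N [21.8 22.5 23.3] Y [119.7 122.9 126.2] U [145.6 147.2 148.9] Z 142.9
200 N [17.8 18.7 19.3] Y [119.7 123.  126.3] U [146.  147.  148.1] Z 141.0
204 N [14.  14.7 15.3] Y [119.8 123.1 126.4] U [146.5 146.9 147.6] Z 139.4
208 N [10.1 10.9 11.5] Y [119.8 123.1 126.4] U [146.3 147.  148.2] Z 137.9
212 N [5.9 6.6 7.3] Y [120.  123.3 126.5] U [145.7 146.8 147.5] Z 135.9
216 N [1.7 2.8 3.5] Y [120.  123.4 126.6] U [145.3 147.  147.8] 
[... 1030 characters left out ...]
top', 184) N [25.8 32.  33. ] Y [-119.1  -92.1  -81. ] U [113.6 140.6 142.6] Z 141.1
('stop', 189) N [20.8 27.2 28.3] Y [-119.4  -92.8  -81.3] U [114.5 141.1 142.6] Z 139.4
('stop', 194) N [16.  22.2 23.3] Y [-120.6  -94.1  -80.9] U [116.6 140.8 142.2] Z 137.1
('stop', 199) N [10.8 17.1 18.4] Y [-121.9  -95.1  -81. ] U [117.1 140.3 142.1] Z 134.6
('stop', 204) N [ 6.1 12.  13.3] Y [-123.1  -96.8  -81.2] U [119.6 140.3 141.7] Z 132.4
('stop', 209) N [0.9 7.  8.1] Y [-124.6  -97.6  -80.8] U [121.3 140.1 141.3] Z 130.0
('stop', 214) N [-3.7  1.7  3. ] Y [-126.4  -99.3  -81.1] U [122.2 139.5 141.1] Z 127.3
('stop', 219) N [-24.9  -3.5  -2.4] Y [-127.3 -106.2  -81.5] U [ 78.6 139.2 140.7] Z 124.8
```

```bash
sed -i 's/GRIP=O+104.8\*Y+17\*N+120\*U/GRIP=O+104.4*Y+17.8*N+118*U/' h.py; python3 -m jog '[{"slide":[-0.07,-0.03,0.2],"rotation":[0,0.002,0],"jaw":0},{"slide":[0,0,0.5],"rotation":[0,0,0],"jaw":0},{"slide":[0,0,0.5],"rotation":[0,0,0],"jaw":0},{"slide":[0,0,0.5],"rotation":[0,0,0],"jaw":0},{"slide":[0,0,0],"rotation":[0,0,0],"jaw":0}]'; python3 -c "
from h import *
delta(GRIP-19*U,Rg)"
```

```text
clock: 3.9
tcp_pos: [509.6, 300.7, 188.8]
eef_rot: [-0.022, 0.971, 0.104, 0.215]
force: [0.5, -0.6, 0.6]
gripper_width: 0.997
finger_force: 0.0
t 3.9 tcp [509.627, 300.655, 188.847] q [0.513, 0.3, 1.88, -0.241, 0.556, 2.049] F [0.454, -0.578, 0.557] w 0.997 ff 0.0
 rot/120 [0.001, -0.0, -0.0] world d [39.932, 8.831, -91.6]  slide cur [-0.033, -0.005, 2.006]  slide after rot [-0.033, -0.002, 2.006]
```

```bash
python3 -m jog '[{"slide":[-0.03,0,0.5],"rotation":[0,0,0],"jaw":0},{"slide":[0,0,0.5],"rotation":[0,0,0],"jaw":0},{"slide":[0,0,0.5],"rotation":[0,0,0],"jaw":0},{"slide":[0,0,0.3],"rotation":[0,0,0],"jaw":0},{"slide":[0,0,0.2],"rotation":[0,0,0],"jaw":0.2},{"slide":[0,0,0],"rotation":[0,0,0],"jaw":0.35}]' 50
python3 - <<'E'
from h import *
from cell import read_camera
delta(GRIP-19*U,Rg)
c=read_camera("wrist"); cv2.imwrite("pics/w2.png",c["frame"])
E
```

```text
clock: 4.65
tcp_pos: [549.8, 309.9, 99.6]
eef_rot: [-0.023, 0.97, 0.105, 0.217]
force: [-0.5, 0.2, 0.3]
gripper_width: 0.834
finger_force: 0.0
t 4.65 tcp [549.793, 309.872, 99.635] q [0.491, 0.499, 1.848, -0.314, 0.387, 2.114] F [-0.507, 0.195, 0.266] w 0.834 ff 0.0
 rot/120 [0.0, -0.002, -0.0] world d [-0.234, -0.386, -2.387]  slide cur [-0.026, 0.007, 0.041]  slide after rot [-0.026, 0.007, 0.041]
```

View pics/w2.png

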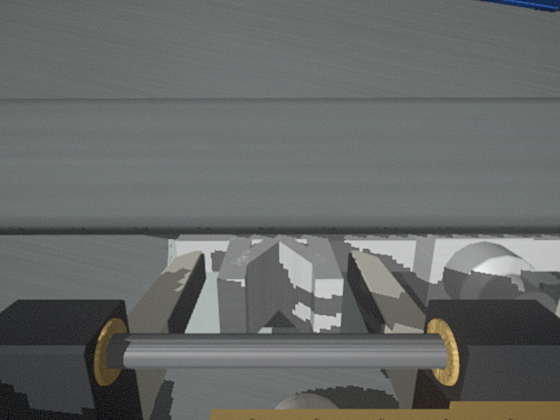

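Both fingers straddle the saddle: their inner edges are at columns 205 and 348, and the horns span 219–342. The saddle sits about 1.5 mm toward tool +y, so I'll nudge that way and then grip.

```bash
python3 -m jog '[{"slide":[-0.02,0.03,0.04],"rotation":[0,-0.002,0],"jaw":0.35},{"slide":[0,0,0],"rotation":[0,0,0],"jaw":0.6},{"slide":[0,0,0],"rotation":[0,0,0],"jaw":0.8},{"slide":[0,0,0],"rotation":[0,0,0],"jaw":0.8},{"slide":[0,0,0],"rotation":[0,0,0],"jaw":0.8},{"slide":[0,0,0],"rotation":[0,0,0],"jaw":0.8}]' 55; python3 -c "
from h import *
delta(GRIP-19*U,Rg)"
```

```text
clock: 5.45
tcp_pos: [550.0, 308.4, 97.8]
eef_rot: [-0.023, 0.971, 0.105, 0.215]
force: [-2.3, -1.3, 5.8]
gripper_width: 0.531
finger_force: 55.0
t 5.45 tcp [550.028, 308.408, 97.779] q [0.487, 0.502, 1.848, -0.307, 0.386, 2.105] F [-2.256, -1.311, 5.839] w 0.531 ff 55.0
 rot/120 [0.0, -0.0, -0.0] world d [-0.469, 1.078, -0.532]  slide cur [-0.009, -0.023, 0.008]  slide after rot [-0.009, -0.023, 0.008]
```

```bash
python3 -m jog '[{"slide":[0,0,-0.06],"rotation":[0,0,0],"jaw":0.8},{"slide":[0,0,-0.06],"rotation":[0,0,0],"jaw":0.8},{"slide":[0,0,-0.06],"rotation":[0,0,0],"jaw":0.8},{"slide":[0,0,-0.06],"rotation":[0,0,0],"jaw":0.8},{"slide":[0,0,-0.1],"rotation":[0,0,0],"jaw":0.8},{"slide":[0,0,-0.1],"rotation":[0,0,0],"jaw":0.8},{"slide":[0,0,-0.1],"rotation":[0,0,0],"jaw":0.8}]' 60; python3 -c "
from h import *
delta(GRIP-19*U,Rg)"
```

```text
clock: 6.32
tcp_pos: [538.3, 305.8, 121.8]
eef_rot: [-0.023, 0.971, 0.105, 0.215]
force: [0.1, 0.3, -4.5]
gripper_width: 0.534
finger_force: 60.0
t 6.33 tcp [538.251, 305.802, 121.758] q [0.494, 0.446, 1.863, -0.285, 0.427, 2.085] F [0.101, 0.255, -4.453] w 0.534 ff 60.0
 rot/120 [0.0, 0.001, -0.0] world d [11.308, 3.683, -24.511]  slide cur [0.008, -0.024, 0.544]  slide after rot [0.007, -0.024, 0.544]
```

```bash
python3 -m jog '[{"slide":[0,0,-0.2],"rotation":[0,0,0],"jaw":0.8},{"slide":[0,0,-0.3],"rotation":[0,0,0],"jaw":0.8},{"slide":[0,0,-0.5],"rotation":[0,0,0],"jaw":0.8},{"slide":[0,0,-0.6],"rotation":[0,0,0],"jaw":0.8},{"slide":[0,0,-0.6],"rotation":[0,0,0],"jaw":0.8},{"slide":[0,0,-0.6],"rotation":[0,0,0],"jaw":0.8},{"slide":[0,0,0],"rotation":[0,0,0],"jaw":0.8}]' 60
python3 - <<'E'
from h import *
from cell import read_camera
a=np.radians(1.3)
delta([588,-336,230],Rdown(a))
c=read_camera("wrist"); cv2.imwrite("pics/w3.png",c["frame"]); np.savez("w3.npz",**c)
W=cloud(c)
from cell import ctrl
s=ctrl.get_state();A=Ro.from_quat([*s["eef_rot"][1:],s["eef_rot"][0]])
T=A.inv().apply(W.reshape(-1,3)-s["tcp_pos"])
k=(np.abs(T[:,0])<40)&(np.abs(T[:,1])<24)&(T[:,2]>-60)&(T[:,2]<90); p=T[k]
print(len(p),np.percentile(p,[1,5,50,95,99],axis=0).round(1))
t=p[(p[:,1]>10)&(p[:,2]<-30)]; t2=p[(p[:,1]<-10)&(p[:,2]<-30)]
for q in(t,t2): print(len(q),np.percentile(q,[2,50,98],axis=0).round(1)); print(np.linalg.lstsq(np.c_[q[:,:2],np.ones(len(q))],q[:,2],rcond=None)[0])
E
```

```text
clock: 7.2
tcp_pos: [481.1, 293.8, 251.5]
eef_rot: [-0.024, 0.97, 0.105, 0.217]
force: [-0.3, 0.8, -4.0]
gripper_width: 0.535
finger_force: 60.0
t 7.2 tcp [481.073, 293.79, 251.476] q [0.53, 0.166, 1.881, -0.208, 0.684, 2.021] F [-0.292, 0.797, -3.999] w 0.535 ff 60.0
 rot/120 [-0.021, -0.209, 0.09] world d [106.927, -629.79, -21.476]  slide cur [-0.718, 12.763, 0.116]  slide after rot [1.852, 12.641, 0.43]
12994 [[-18.1 -23.5 -50.3]
 [-12.9 -21.7 -49.7]
 [ 15.5   0.4 -25.9]
 [ 20.7  21.7  28.3]
 [ 20.9  23.6  42.5]]
2837 [[-12.9  10.4 -50.3]
 [ 10.6  16.4 -48.4]
 [ 20.6  23.7 -30.6]]
[  0.07969417  -1.05714697 -26.50811098]
2573 [[-13.5 -23.7 -50.3]
 [ 10.1 -17.1 -47.9]
 [ 20.6 -11.7 -30.3]]
[  0.06708252   1.32384959 -20.55877266]
```

```bash
python3 -m jog '[{"slide":[0,0.3,0],"rotation":[0,0,0],"jaw":0.8},{"slide":[0,0.6,0],"rotation":[0,0,0],"jaw":0.8},{"slide":[0,0.9,0],"rotation":[0,0,0],"jaw":0.8},{"slide":[0,1,0],"rotation":[0,0,0],"jaw":0.8},{"slide":[0,1,0],"rotation":[0,0,0],"jaw":0.8},{"slide":[0,1,0],"rotation":[0,0,0],"jaw":0.8},{"slide":[0,1,0],"rotation":[0,0,0],"jaw":0.8},{"slide":[0,1,0],"rotation":[0,0,0],"jaw":0.8},{"slide":[0,1,0],"rotation":[0,0,0],"jaw":0.8},{"slide":[0,1,0],"rotation":[0,0,0],"jaw":0.8},{"slide":[0,1,0],"rotation":[0,0,0],"jaw":0.8},{"slide":[0,0.9,0],"rotation":[0,0,0],"jaw":0.8},{"slide":[0,0.6,0],"rotation":[0,0,0],"jaw":0.8},{"slide":[0,0.3,0],"rotation":[0,0,0],"jaw":0.8},{"slide":[0,0,0],"rotation":[-0.005,-0.052,0.022],"jaw":0.8},{"slide":[0,0,0],"rotation":[-0.005,-0.052,0.022],"jaw":0.8},{"slide":[0,0,0],"rotation":[-0.005,-0.052,0.022],"jaw":0.8},{"slide":[0,0,0],"rotation":[-0.005,-0.052,0.022],"jaw":0.8},{"slide":[0,0,0],"rotation":[0,0,0],"jaw":0.8},{"slide":[0,0,0],"rotation":[0,0,0],"jaw":0.8}]' 60
cat > grasp.py <<'E'
from h import *
from cell import read_camera,ctrl
import sys
a=np.radians(1.3)
delta([588,-336,float(sys.argv[1])],Rdown(a))
c=read_camera("wrist"); np.savez("wg.npz",**c); W=cloud(c)
s=ctrl.get_state()
T=W.reshape(-1,3)-s["tcp_pos"]
T=T@Rdown(a)
k=(np.abs(T[:,0])<40)&(np.abs(T[:,1])<24)&(T[:,2]>-60)&(T[:,2]<-46.5); p=T[k]
for i in range(3):
    m=np.linalg.lstsq(np.c_[p[:,:2],np.ones(len(p))],p[:,2],rcond=None)[0]; r=p[:,2]-np.c_[p[:,:2],np.ones(len(p))]@m; p=p[np.abs(r)<1.5]
print("top plane (deg,deg,z0)",len(p),np.degrees(np.arctan(m[:2])).round(2),m[2].round(2),"x ext",np.percentile(p[:,0],[1,99]).round(1),"y ext",np.percentile(p[:,1],[1,99]).round(1))
E
python3 grasp.py 130
```

```text
clock: 9.75
tcp_pos: [604.5, -272.9, 248.2]
eef_rot: [0.0, 1.0, 0.014, 0.0]
force: [0.2, -0.4, -4.6]
gripper_width: 0.538
finger_force: 60.0
t 9.75 tcp [604.455, -272.896, 248.174] q [-0.494, 0.536, 1.295, -0.0, 1.31, 1.048] F [0.248, -0.376, -4.642] w 0.538 ff 60.0
 rot/120 [0.0, -0.0, 0.003] world d [-16.455, -63.104, -118.174]  slide cur [-0.366, 1.252, 2.364]  slide after rot [-0.358, 1.254, 2.363]
top plane (deg,deg,z0) 2716 [-0.25  0.01] -47.58 x ext [-4.5 20.3] y ext [-23.8  23.8]
```

```bash
python3 -m jog '[{"slide":[-0.18,0.62,0.3],"rotation":[0,0,0.003],"jaw":0.8},{"slide":[-0.18,0.62,0.6],"rotation":[0,0,0],"jaw":0.8},{"slide":[0,0,0.7],"rotation":[0,0,0],"jaw":0.8},{"slide":[0,0,0.5],"rotation":[0,0,0],"jaw":0.8},{"slide":[0,0,0.2],"rotation":[0,0,0],"jaw":0.8},{"slide":[0,0,0],"rotation":[0,0,0],"jaw":0.8}]' 60; python3 grasp.py 71.4
python3 - <<'E'
from h import *
from cell import read_camera
c=dict(np.load("wg.npz")); t=read_camera("top")
cv2.imwrite("pics/p4.png",np.hstack([cv2.resize(c["frame"],(520,390)),cv2.resize(t["frame"][165:255,315:415],(280,252))[:, :280] if 0 else cv2.copyMakeBorder(cv2.resize(t["frame"][165:255,315:415],(280,252)),0,138,0,0,0)]))
W=cloud(c)
k=(W[...,2]>20)&(W[...,2]<29)&(W[...,0]>500)&(W[...,0]<690)&(W[...,1]>-420)&(W[...,1]<-270)&(c["frame"].max(2)<85)
print(k.sum()); P=W[k];a=np.radians(1.3)
x=P[:,0]*np.cos(a)+P[:,1]*np.sin(a);y=-P[:,0]*np.sin(a)+P[:,1]*np.cos(a)
print(np.percentile(x,[1,99]),np.percentile(y,[1,99]),np.median(P[:,2]))
E
```

```text
clock: 10.55
tcp_pos: [587.8, -335.9, 134.1]
eef_rot: [0.001, 1.0, 0.01, -0.0]
force: [-0.3, -0.1, -4.4]
gripper_width: 0.534
finger_force: 60.0
t 10.55 tcp [587.836, -335.914, 134.122] q [-0.587, 0.665, 1.364, -0.001, 1.112, 0.963] F [-0.294, -0.094, -4.424] w 0.534 ff 60.0
 rot/120 [0.0, 0.0, -0.001] world d [0.164, -0.086, -62.722]  slide cur [0.004, 0.001, 1.254]  slide after rot [0.003, 0.002, 1.254]
top plane (deg,deg,z0) 2402 [-0.17 -0.02] -47.22 x ext [-5.  19.7] y ext [-23.7  23.9]
8053
[553.33404277 645.27095076] [-405.1420807  -301.58812906] 22.651020634383404
```

View pics/p4.png

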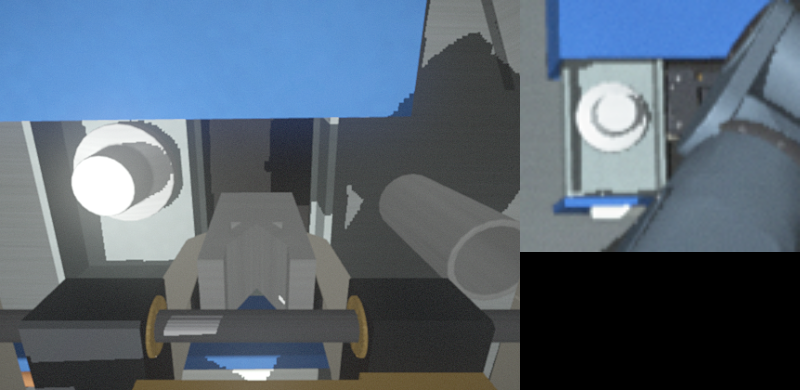

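The saddle hangs centred over the mat: in the wrist half of the picture the mat spans columns 205–310 and the saddle is at 255. The pipe and flange are clear, so I'll lower slowly.

```bash
python3 -m jog '[{"slide":[0,0,0.4],"rotation":[0,0,0],"jaw":0.8},{"slide":[0,0,0.4],"rotation":[0,0,0],"jaw":0.8},{"slide":[0,0,0.2],"rotation":[0,0,0],"jaw":0.8},{"slide":[0,0,0.12],"rotation":[0,0,0],"jaw":0.8},{"slide":[0,0,0.06],"rotation":[0,0,0],"jaw":0.8},{"slide":[0,0,0],"rotation":[0,0,0],"jaw":0.8}]' 60; python3 -c "
from h import *
delta([588,-336,71.4],Rdown(np.radians(1.3)))"
```

```text
clock: 11.4
tcp_pos: [588.1, -336.0, 75.1]
eef_rot: [0.001, 1.0, 0.01, -0.0]
force: [-0.2, 0.2, -4.3]
gripper_width: 0.535
finger_force: 60.0
t 11.4 tcp [588.077, -335.975, 75.084] q [-0.587, 0.735, 1.398, -0.002, 1.009, 0.964] F [-0.198, 0.207, -4.282] w 0.535 ff 60.0
 rot/120 [0.001, 0.0, -0.001] world d [-0.077, -0.025, -3.684]  slide cur [-0.002, 0.0, 0.074]  slide after rot [-0.002, 0.0, 0.074]
```

```bash
python3 -m jog '[{"slide":[0,0,0.03],"rotation":[0,0,0],"jaw":0.8},{"slide":[0,0,0.02],"rotation":[0,0,0],"jaw":0.8},{"slide":[0,0,0.01],"rotation":[0,0,0],"jaw":0.8},{"slide":[0,0,0],"rotation":[0,0,0],"jaw":0.8}]' 60; python3 -m jog '[{"slide":[0,0,0.01],"rotation":[0,0,0],"jaw":0.8},{"slide":[0,0,0],"rotation":[0,0,0],"jaw":0.8}]' 60
```

```text
clock: 11.9
tcp_pos: [588.0, -335.9, 71.9]
eef_rot: [0.001, 1.0, 0.01, -0.0]
force: [-0.4, 0.4, -4.7]
gripper_width: 0.535
finger_force: 60.0
clock: 12.15
tcp_pos: [588.0, -335.9, 71.4]
eef_rot: [0.001, 1.0, 0.01, -0.0]
force: [-0.3, -0.6, -4.5]
gripper_width: 0.531
finger_force: 60.0
```

```bash
python3 -m jog '[{"slide":[0,0,0.01],"rotation":[0,0,0],"jaw":0.8},{"slide":[0,0,0],"rotation":[0,0,0],"jaw":0.8}]' 60;  python3 -m jog '[{"slide":[0,0,0.01],"rotation":[0,0,0],"jaw":0.8},{"slide":[0,0,0],"rotation":[0,0,0],"jaw":0.8}]' 60
```

```text
clock: 12.4
tcp_pos: [587.9, -335.9, 70.9]
eef_rot: [0.001, 1.0, 0.01, -0.0]
force: [-0.9, 0.3, -4.8]
gripper_width: 0.532
finger_force: 60.0
clock: 12.65
tcp_pos: [588.0, -335.9, 70.4]
eef_rot: [0.001, 1.0, 0.01, -0.0]
force: [0.5, 0.0, -3.8]
gripper_width: 0.537
finger_force: 60.0
```

```bash
python3 -m jog '[{"slide":[0,0,0.01],"rotation":[0,0,0],"jaw":0.8},{"slide":[0,0,0],"rotation":[0,0,0],"jaw":0.8}]' 60
```

```text
clock: 12.9
tcp_pos: [588.0, -335.9, 69.9]
eef_rot: [0.001, 1.0, 0.01, -0.0]
force: [0.4, 0.1, -4.9]
gripper_width: 0.534
finger_force: 60.0
```

```bash
python3 -m jog '[{"slide":[0,0,0.01],"rotation":[0,0,0],"jaw":0.8},{"slide":[0,0,0.01],"rotation":[0,0,0],"jaw":0.8},{"slide":[0,0,0],"rotation":[0,0,0],"jaw":0.8}]' 60|grep -E "tcp|^force"; python3 -m jog '[{"slide":[0,0,0.01],"rotation":[0,0,0],"jaw":0.8},{"slide":[0,0,0],"rotation":[0,0,0],"jaw":0.8}]' 60|grep -E "tcp|^force"
```

```text
tcp_pos: [588.3, -335.9, 69.8]
force: [-0.9, 1.2, 4.6]
tcp_pos: [588.5, -335.9, 69.8]
force: [-2.2, 2.4, 8.1]
```

```bash
python3 -m jog '[{"slide":[0,0,0],"rotation":[0,0,0],"jaw":0.42},{"slide":[0,0,0],"rotation":[0,0,0],"jaw":0.38},{"slide":[0,0,0],"rotation":[0,0,0],"jaw":0.3},{"slide":[0,0,0],"rotation":[0,0,0],"jaw":0.25},{"slide":[0,0,0],"rotation":[0,0,0],"jaw":0.25},{"slide":[0,0,-0.1],"rotation":[0,0,0],"jaw":0.25},{"slide":[0,0,-0.4],"rotation":[0,0,0],"jaw":0.25},{"slide":[0,0,-0.8],"rotation":[0,0,0],"jaw":0.25},{"slide":[0,0,-0.8],"rotation":[0,0,0],"jaw":0.25},{"slide":[0,0,-0.8],"rotation":[0,0,0],"jaw":0.25},{"slide":[0,0,0],"rotation":[0,0,0],"jaw":0.6}]' 20
python3 - <<'E'
from h import *
from cell import read_camera
a=np.radians(1.3); ex=np.array([np.cos(a),np.sin(a),0]);ey=np.array([-np.sin(a),np.cos(a),0])
cab=np.array([789,-271.3,0])
print("cab front x'",cab@ex-130,"y'",cab@ey)
d=dict(np.load("top0.npz"));W=cloud(d).reshape(-1,3)
k=(W[:,2]>105)&(W[:,2]<132)&(W[:,0]<505)&(W[:,0]>455)&(np.abs(W[:,1]+275)<140);p=W[k]
x=p@ex;y=p@ey
for lo in range(-420,-145,20):
    j=(y>lo)&(y<=lo+20)
    if j.sum(): print(lo,j.sum(),np.percentile(x[j],[3,50,97]).round(1),np.median(p[j,2]).round(1))
y0=cab@ey; px=cab@ex-130-190-12-25
P=px*ex+y0*ey; print("pre-push xy",P)
delta([*P[:2],230],Rdown(a))
c=read_camera("wrist"); W=cloud(c); q=W[...,:].reshape(-1,3);q=q[np.isfinite(q).all(1)]
k=(np.abs(q[:,0]-588)<40)&(np.abs(q[:,1]+336)<40)&(q[:,2]>100)&(q[:,2]<130); print("saddle top",k.sum(),np.percentile(q[k],[2,50,98],axis=0).round(1))
cv2.imwrite("pics/w5.png",c["frame"])
E
```

```text
clock: 14.9
tcp_pos: [589.4, -336.6, 218.6]
eef_rot: [0.003, 1.0, 0.01, 0.003]
force: [-0.1, -0.1, 0.4]
gripper_width: 0.685
finger_force: 0.0
cab front x' 652.6418451573135 y' -289.13047609817255
-420 25 [479.2 485.6 489.2] 126.7
-400 36 [466.  479.4 488.8] 125.5
-380 47 [466.1 479.  489.1] 126.1
-360 49 [465.8 475.9 488.8] 127.0
-340 49 [466.1 476.  489.1] 126.4
-320 44 [465.8 477.  488.8] 127.5
-300 45 [465.6 478.6 488.6] 126.8
-280 47 [465.6 475.7 488.7] 126.0
-260 52 [465.6 478.4 488.8] 126.5
-240 51 [465.4 475.6 488.5] 126.7
-220 48 [465.3 475.2 488.3] 126.8
-200 32 [465.8 478.2 485.2] 125.3
-180 28 [475.7 480.1 485.1] 124.3
pre-push xy [ 432.09188847 -279.39937809    0.        ]
t 14.9 tcp [589.362, -336.551, 218.578] q [-0.587, 0.585, 1.287, -0.001, 1.262, 0.963] F [-0.076, -0.096, 0.413] w 0.685 ff 0.0
 rot/120 [0.003, -0.003, -0.001] world d [-157.27, 57.152, 11.422]  slide cur [-3.12, -1.207, -0.252]  slide after rot [-3.119, -1.214, -0.228]
saddle top 1654 [[ 569.9 -359.7  100.6]
 [ 591.1 -335.8  117.4]
 [ 609.1 -311.   118.9]]
```

View pics/w5.png

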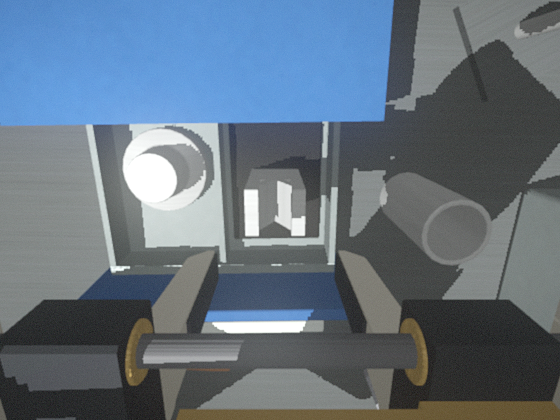

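The wrist view shows the saddle standing free at (274,205) on the mat, with its top at z = 118. Next I'll shut the fingers and move in front of the ledge.

```bash
python3 -m jog '[{"slide":[-0.5,-0.2,-0.2],"rotation":[0.003,-0.003,0],"jaw":1},{"slide":[-0.9,-0.34,0],"rotation":[0,0,0],"jaw":1},{"slide":[-0.9,-0.34,0],"rotation":[0,0,0],"jaw":1},{"slide":[-0.8,-0.33,0],"rotation":[0,0,0],"jaw":1},{"slide":[0,0,0.6],"rotation":[0,0,0],"jaw":1},{"slide":[0,0,0.8],"rotation":[0,0,0],"jaw":1},{"slide":[0,0,0.8],"rotation":[0,0,0],"jaw":1},{"slide":[0,0,0.3],"rotation":[0,0,0],"jaw":1},{"slide":[0,0,0],"rotation":[0,0,0],"jaw":1}]' 20; python3 -c "
from h import *
delta([432,-279.4,106],Rdown(np.radians(1.3)))"
```

```text
clock: 16.08
tcp_pos: [430.7, -277.6, 99.2]
eef_rot: [-0.003, 1.0, 0.01, -0.004]
force: [0.5, 0.2, 0.9]
gripper_width: 0.008
finger_force: 0.0
t 16.07 tcp [430.686, -277.632, 99.227] q [-0.663, 0.451, 1.844, -0.001, 0.857, 0.887] F [0.532, 0.248, 0.93] w 0.008 ff 0.0
 rot/120 [-0.003, 0.004, -0.001] world d [1.314, -1.768, 6.773]  slide cur [0.024, 0.035, -0.136]  slide after rot [0.025, 0.036, -0.135]
```

```bash
python3 -m jog '[{"slide":[0.2,0.03,-0.1],"rotation":[-0.003,0.004,-0.001],"jaw":1},{"slide":[0.2,0,0],"rotation":[0,0,0],"jaw":1},{"slide":[0.1,0,0],"rotation":[0,0,0],"jaw":1},{"slide":[0.06,0,0],"rotation":[0,0,0],"jaw":1},{"slide":[0.06,0,0],"rotation":[0,0,0],"jaw":1},{"slide":[0.06,0,0],"rotation":[0,0,0],"jaw":1},{"slide":[0.06,0,0],"rotation":[0,0,0],"jaw":1},{"slide":[0.08,0,0],"rotation":[0,0,0],"jaw":1}]' 20; python3 -c "
from h import *
delta([600,-279.4,104],Rdown(np.radians(1.3)))"
```

```text
clock: 17.08
tcp_pos: [471.9, -278.4, 104.5]
eef_rot: [0.0, 1.0, 0.011, 0.0]
force: [-2.5, -0.1, -0.4]
gripper_width: 0.004
finger_force: 1.1
t 17.07 tcp [471.921, -278.371, 104.476] q [-0.618, 0.492, 1.757, -0.0, 0.892, 0.93] F [-2.5, -0.093, -0.411] w 0.004 ff 1.1
 rot/120 [0.0, -0.0, 0.0] world d [128.079, -1.029, -0.476]  slide cur [2.56, 0.079, 0.012]  slide after rot [2.56, 0.079, 0.01]
```

```bash
python3 -m jog '[{"slide":[0.1,0,0],"rotation":[0,0,0],"jaw":1},{"slide":[0.12,0,0],"rotation":[0,0,0],"jaw":1},{"slide":[0.14,0,0],"rotation":[0,0,0],"jaw":1},{"slide":[0.14,0,0],"rotation":[0,0,0],"jaw":1},{"slide":[0.14,0,0],"rotation":[0,0,0],"jaw":1},{"slide":[0.14,0,0],"rotation":[0,0,0],"jaw":1},{"slide":[0.14,0,0],"rotation":[0,0,0],"jaw":1},{"slide":[0.14,0,0],"rotation":[0,0,0],"jaw":1},{"slide":[0.14,0,0],"rotation":[0,0,0],"jaw":1},{"slide":[0.14,0,0],"rotation":[0,0,0],"jaw":1},{"slide":[0.14,0,0],"rotation":[0,0,0],"jaw":1},{"slide":[0.14,0,0],"rotation":[0,0,0],"jaw":1},{"slide":[0.14,0,0],"rotation":[0,0,0],"jaw":1},{"slide":[0.14,0,0],"rotation":[0,0,0],"jaw":1},{"slide":[0.14,0,0],"rotation":[0,0,0],"jaw":1},{"slide":[0.14,0,0],"rotation":[0,0,0],"jaw":1},{"slide":[0.14,0,0],"rotation":[0,0,0],"jaw":1}]' 20
python3 - <<'E'
from h import *
from cell import read_camera
delta([640,-279.4,104],Rdown(np.radians(1.3)))
c=read_camera("wrist"); W=cloud(c); q=W.reshape(-1,3);q=q[np.isfinite(q).all(1)]
a=np.radians(1.3); ex=np.array([np.cos(a),np.sin(a),0]);ey=np.array([-np.sin(a),np.cos(a),0])
x=q@ex;y=q@ey;z=q[:,2]
k=(z>136)&(z<146)&(x>600)&(x<800)&(y<-200)&(y>-380);print("cab front",np.percentile(x[k],[.5,2,5]).round(1),np.median(z[k]))
k=(z>123)&(z<131)&(x>540)&(x<650)&(abs(y+289)<100);print("front top",k.sum(),np.percentile(x[k],[1,50,99]).round(1))
E
```

```text
clock: 19.2
tcp_pos: [588.5, -275.8, 104.7]
eef_rot: [0.001, 1.0, 0.011, 0.001]
force: [-2.3, 1.2, 0.0]
gripper_width: 0.002
finger_force: 1.2
t 19.2 tcp [588.47, -275.775, 104.733] q [-0.51, 0.652, 1.469, -0.0, 1.019, 1.038] F [-2.338, 1.209, 0.026] w 0.002 ff 1.2
 rot/120 [0.001, -0.001, 0.0] world d [51.53, -3.625, -0.733]  slide cur [1.029, 0.096, 0.016]  slide after rot [1.029, 0.096, 0.015]
cab front [654.4 655.3 656.9] 138.7185071013482
front top 20996 [591.7 604.8 616.4]
```

```bash
python3 -m jog '[{"slide":[0.1,0.01,0],"rotation":[0,0,0],"jaw":1},{"slide":[0.1,0,0],"rotation":[0,0,0],"jaw":1},{"slide":[0.1,0,0],"rotation":[0,0,0],"jaw":1},{"slide":[0.08,0,0],"rotation":[0,0,0],"jaw":1},{"slide":[0.06,0,0],"rotation":[0,0,0],"jaw":1}]' 20|grep -E "tcp|^force"; python3 -m jog '[{"slide":[0.06,0,0],"rotation":[0,0,0],"jaw":1},{"slide":[0.06,0,0],"rotation":[0,0,0],"jaw":1}]' |grep -E "tcp|^force";python3 -m jog '[{"slide":[0.06,0,0],"rotation":[0,0,0],"jaw":1},{"slide":[0.06,0,0],"rotation":[0,0,0],"jaw":1}]' |grep -E "tcp|^force"
```

```text
tcp_pos: [610.3, -275.8, 104.8]
force: [-2.2, 0.9, 1.4]
tcp_pos: [616.2, -275.7, 104.8]
force: [-1.7, 1.1, 0.8]
tcp_pos: [622.2, -275.5, 104.8]
force: [-2.8, 1.6, 1.8]
```

```bash
for i in 1; do python3 -m jog '[{"slide":[0.06,0,0],"rotation":[0,0,0],"jaw":1},{"slide":[0.06,0,0],"rotation":[0,0,0],"jaw":1}]' |grep -E "tcp|^force"; done; python3 -m jog '[{"slide":[0.06,0,0],"rotation":[0,0,0],"jaw":1},{"slide":[0.04,0,0],"rotation":[0,0,0],"jaw":1}]' |grep -E "tcp|^force"
```

```text
tcp_pos: [626.9, -275.4, 104.8]
force: [-19.6, 1.7, 11.4]
tcp_pos: [626.9, -275.3, 104.8]
force: [-48.7, 2.7, 28.0]
```

```bash
python3 -m jog '[{"slide":[-0.1,0,0],"rotation":[0,0,0],"jaw":1},{"slide":[-0.15,0,0],"rotation":[0,0,0],"jaw":1},{"slide":[-0.3,0,0],"rotation":[0,0,0],"jaw":1},{"slide":[-0.6,0,0],"rotation":[0,0,0],"jaw":1},{"slide":[-0.6,0,-0.6],"rotation":[0,0,0],"jaw":1},{"slide":[-0.6,0,-0.6],"rotation":[0,0,0],"jaw":1},{"slide":[0,0,-0.6],"rotation":[0,0,0],"jaw":1},{"slide":[0,0,0],"rotation":[0,0,0],"jaw":1}]'
python3 - <<'E'
from h import *
from cell import read_camera
a=np.radians(1.3); ex=np.array([np.cos(a),np.sin(a),0]);ey=np.array([-np.sin(a),np.cos(a),0])
for n in("wrist","side","top"):
    c=read_camera(n); q=cloud(c).reshape(-1,3);q=q[np.isfinite(q).all(1)]
    if n!="top": cv2.imwrite(f"pics/{n}6.png",c["frame"])
    x=q@ex;y=q@ey;z=q[:,2]
    k=(z>136)&(z<146)&(x>600)&(x<800)&(y<-200)&(y>-380);print(n,"cab front",np.percentile(x[k],[.5,2,5]).round(1) if k.any() else 0)
    k=(z>118)&(z<132)&(x>600)&(x<665)&(abs(y+289)<100)
    if k.any(): print("ledge..front",k.sum(),np.percentile(x[k],[1,50,99]).round(1))
    k=(z>40)&(z<105)&(x>600)&(x<680)&(abs(y+289)<120)
    if k.any(): print("panel face",k.sum(),np.percentile(x[k],[5,50,95]).round(1))
E
python3 - <<'E'
import cv2,numpy as np
a=cv2.imread("pics/wrist6.png");b=cv2.imread("pics/side6.png")[90:290,130:400]
b=cv2.resize(b,(400,296)); a=cv2.resize(a,(395,296)); cv2.imwrite("pics/f6.png",np.hstack([a,b]))
E
```

```text
clock: 21.88
tcp_pos: [516.4, -278.7, 197.0]
eef_rot: [0.002, 1.0, 0.011, 0.003]
force: [1.0, -0.3, -0.9]
gripper_width: 0.003
finger_force: 0.0
wrist cab front [653.1 653.1 653.1]
ledge..front 13696 [629.8 642.  653.9]
panel face 273 [641.2 643.4 675.8]
side cab front [652.5 654.5 656.9]
ledge..front 190 [627.2 639.2 654.2]
panel face 447 [639.8 642.6 645.6]
top cab front [651.2 652.2 657.8]
ledge..front 344 [626.7 637.8 652.1]
panel face 79 [637.1 638.7 642.5]
```

View pics/f6.png

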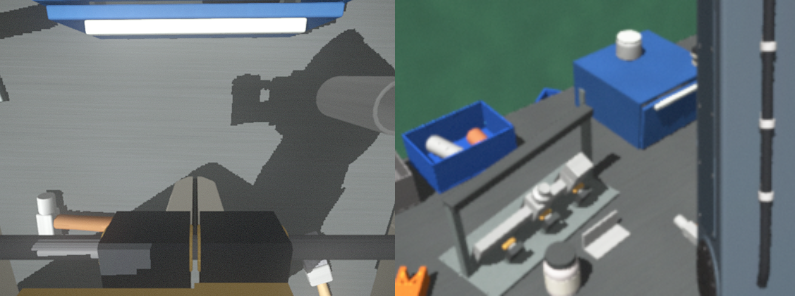

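The picture shows the drawer shut, with its front panel flush against the cabinet mouth: the panel's back and the cabinet front both read x' ≈ 653. The nest and stop are still on the rail, and the saddle's station is empty. The robot is clear of everything.

```bash
python3 -c "
from cell import sign_off
print(sign_off())"
```

```text
the job is handed in; nothing more can be done
None
```

The job is handed in: the saddle was stood upright on the mat and let go, and the drawer was pushed to its hard stop and stayed flush after I backed off; the nest and stop are still on the rail, but I couldn't see the saddle once the drawer was shut, and the last push read about 49 N at the fingertips.

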